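Seat the lugged lid of the orange storage canister

TASK

The orange-lidded storage canister is not closed: its lid stands proud because the lugs under it rest on the rim beside their notches. Without lifting the lid off, turn it by its grip bar until the lugs drop into the notches and the lid sits flush on the rim, then let go. Leave the canister standing about where it is, and do not disturb the closed green-lidded canister.

Things in the scene. Friction and masses are not known exactly. Their poses are not given: they have to be found in the camera images.
- lid_orange_grip (a point): Orange lid's grip point: on its axis, in a grip bar 56 mm long (lid x), 16 thick (lid y), 40 tall; 24 mm above the lid disc (110 mm across, 8 thick), 16 below the bar's top; z up. Loose, 0.12 kg, turns freely. Under the disc, 4 equal lugs 12 mm wide, 10 deep at its +-x, +-y (white strokes above them), and a plug that centres it. Starts 137 mm above the canister's foot; home 127.
- canister_orange: White canister, orange band, under the orange lid; origin centre of foot, z up. 104 mm across, rim 95 high, 0.9 kg, loose. Rim notches 25 mm wide, 12 deep at its +-x, +-y; under each a black rib jutting 8 mm past the lid. The lid drops home where its x is parallel to this x or y, within 8 degrees: at every quarter turn, either way. It starts 24 to 66 degrees past one.
- lid_green_grip (a point): The same grip point on the green lid, which has the same shape and is already home (127 mm above its canister's foot): leave alone.
- canister_green: White canister with a green band, same shape as the orange one, closed by the green lid: a bystander. Origin at the centre of its foot, z up. Which of the two canisters stands left and which right varies.

How it is judged:
By the outcome, as a careful person would: the job done as asked, in the order asked, and still so for the second after the job is handed in, with the robot touching nothing.
It also fails if it takes over 32 s, if anything falls off the work surface, if the arm or the gripper's body presses on something with over 40 N, if the wrist force passes 120 N, or if a joint passes its speed limit or range.

ROBOT

A 7-joint arm with a two-finger parallel gripper is mounted at the origin on a cart in front of the work surface, level with it; the furniture and walls round the work are solid. World frame = base frame: x ahead of the robot, y to its left, z up, the work surface at z = 0. Lengths are in m, angles in rad, forces in N, time in s.
With the tool pointing down it reaches from about 0.425 to 0.975 m from the base axis. Payload 16.7 kg.
Tool frame: the origin (TCP) lies between the finger pads; the fingertips stand 8 mm ahead of it and the grasp point (between the pads) lies 11 mm behind it; z points along the fingers, y is the line along which they close (so a half turn about z gives the same grasp; the last joint's range is limited). The gripper opens to 85 mm and grips with 20 to 120 N. Pads are 22 mm wide; open, the fingers measure 114 mm over their backs; the gripper's body (76 mm by 85 mm) begins 54 mm behind the grasp point. The pads swing forward as they close: fully open they stand 13 mm farther back than shut.
Start: joints at [1.026, 0.426, 0.074, 1.606, -0.034, 1.111, -0.067], TCP at [0.26, -0.623, 0.239] pointing down, gripper open.
Joint ranges: [-2.85, 2.85], [-0.5, 2.14], [-1.23, 1.37], [0.21, 2.46], [-1.02, 4.16], [0.16, 2.05], [-2.73, 2.73]. Speed limits (rad/s): [1.89, 1.89, 2.39, 2.39, 3.01, 3.01, 3.01].

INTERFACE

Orientations are given as a 3x3 rotation matrix whose columns are the frame's x, y, z axes.
In Python, from rig import robot gives the robot as it stands.
- The arm moves only by the tool step_arm, never from a script. Its argument "motion" is a list of rows, each an object of numbers: "x", "y", "z": the shift along the world's x, y, z in cm; "roll": the turn about the world's z in rad. In form: [{"x": .., "y": .., "z": .., "roll": ..}, ...]. A call has 1 to 12 rows; each row shifts and turns the commanded pose from where the row before left it; what a row does not reach is not made up. A row lasts 1/10 s, in which the tool goes at most 50 mm and 8.59 degrees, less where a joint would pass 70% of its speed; a pose out of reach is approached as far as the arm can. A call is refused whole if a number of a shift passes 5 or a number of a turn 0.15, either way. A call with a gripper value outside its range is refused whole. "gripper" is the gripper's target within -1 to 1 (shut at 1, half-way at 0, fully open at -1), set as the call begins (left out, the last holds). The fingers move at their own pace and stop on an object; the grip force is fixed at half the most. Time passes only in rows, so rows that do not move let the fingers close. It gives the time, the measured TCP pose, the force, the opening and the grip force at its end, in the units of the state.
- robot.sense(): the state, without advancing time (a new reading comes with each control period).
- robot.snapshot(name): name is "side" or "top" or "wrist"; returns a dict with "image" (420x560x3 uint8, red, green, blue), "mtx" (3x3 intrinsics, pixels), "rvec" (rotation vector, rad) and "tvec" (3), from world to camera coordinates, as OpenCV has them. Camera axes: x right, y down, z forward; pixel columns grow to the right and rows downward; lengths in m; the calibration is good to about 2 mm. The wrist camera is an equidistant fisheye: a pixel r from the principal point sees the ray r / f radians off the axis. A picture is of the moment at which its call begins. There is no depth.
- robot.sign_off(): hands the job in; it is judged then, once.
The state is a dict: "time_s": time; "joint_pos": joint angles; "qd": joint speeds; "effort": joint torques, N m; "tcp_pos": TCP position; "ee_rot": TCP orientation; "contact_force": force on the tool from outside, world axes, zero at the start; "ft_torque": the same for the moment, N m; "grip_width": opening from 0.0 (shut) to 1.0 (fully open); "grasp_force": force on a finger pad.
Only numpy, scipy, OpenCV 4.12 (cv2) and the standard library are available. Lean on these libraries where they do the work, as an engineer would, in place of code of your own. Each camera call takes 0.05 s, during which the arm holds its last target. There are 200 camera calls.

## Working session

There is one attempt and no reset: what is moved stays moved. The work goes in short steps, Python scripts to look and compute and a tool call to move; the robot and the scene stay as the last step left them, time stands still between calls to the robot, and variables do not carry over. Pictures are saved under pics/ and viewed, at most 10 in all, crops included, and the job is handed in when it is done.

Besides the shell and the picture viewer there is one more tool, called after "Request:" by a JSON object that holds its "fn" and its "kwargs", one argument or row to a line. step_arm: Moves the arm, as the interface text tells. Its arguments: {"type":"object","properties":{"motion":{"type":"array"},"gripper":{"type":"number"}},"required":["motion"]}

```bash
mkdir -p pics
python3 - <<'E'
from rig import robot
import cv2,pickle
s=robot.sense();print(s['tcp_pos'],s['ee_rot'],s['grip_width'])
d={}
for n in('side','top'):
    d[n]=robot.snapshot(n);cv2.imwrite(f'pics/{n}0.png',d[n]['image'][:,:,::-1])
pickle.dump(d,open('d.pkl','wb'))
E
```

```text
[ 0.25946297 -0.62271739  0.23862466] [[ 9.23088524e-01  3.84587158e-01 -5.43663035e-04]
 [ 3.84587536e-01 -9.23087840e-01  1.12563987e-03]
 [-6.89420994e-05 -1.24815127e-03 -9.99999219e-01]] 1.001358038462304
```

View pics/top0.png

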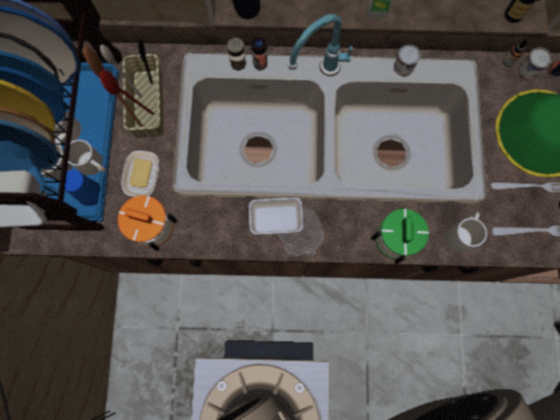

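View pics/side0.png

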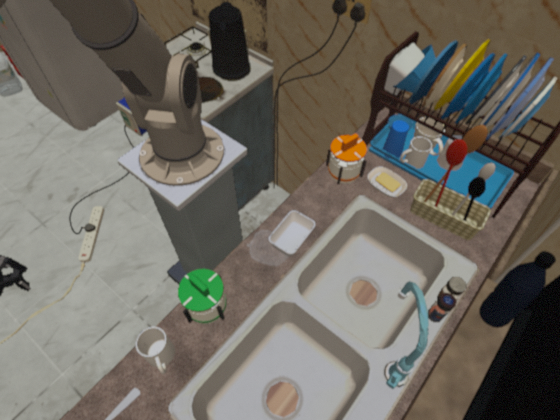

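The top view shows the orange lid at about (142,219) and the green one at (405,231). The side view has orange at (349,148). Next I localise the orange lid and zoom in on it.

```bash
cat > h.py <<'E'
import cv2,numpy as np
def onplane(c,uv,z):
    R=cv2.Rodrigues(np.array(c['rvec'],float))[0];t=np.array(c['tvec'],float).ravel()
    p=cv2.undistortPoints(np.array(uv,float).reshape(-1,1,2),np.array(c['mtx'],float),None)[:,0]
    d=np.c_[p,np.ones(len(p))]@R; o=-R.T@t
    return o+d*((z-o[2])/d[:,2])[:,None]
def proj(c,P):
    return cv2.projectPoints(np.array(P,float),np.array(c['rvec'],float),np.array(c['tvec'],float),np.array(c['mtx'],float),None)[0][:,0]
def rectify(c,ctr,z,half,n):
    "world-aligned view of a plane: right = -y, up = +x"
    s=np.linspace(-half,half,n);Y,X=np.meshgrid(-s,-s)
    P=np.c_[ctr[0]+X.ravel(),ctr[1]+Y.ravel(),np.full(n*n,z)]
    m=proj(c,P).astype(np.float32).reshape(n,n,2)
    return cv2.remap(c['image'],m,None,cv2.INTER_CUBIC)[:,:,::-1]
E
python3 - <<'E'
from h import *
import pickle
d=pickle.load(open('d.pkl','rb'))
for n in d:
    h=cv2.cvtColor(d[n]['image'],cv2.COLOR_RGB2HSV)
    m=cv2.inRange(h,(5,200,120),(18,255,255))
    k,l,st,ce=cv2.connectedComponentsWithStats(m)
    for i in range(1,k):
        if st[i,4]>100: print(n,st[i],ce[i],onplane(d[n],[ce[i]],.113))
c=onplane(d['top'],[(142,219)],.113)[0]
a=[rectify(d[n],c,z,.11,390) for n,z in(('top',.113),('side',.113))]
cv2.imwrite('pics/z1.png',np.hstack(a));print(c)
E
```

```text
side [331 134  35  27 586] [348.45051195 147.36348123] [[0.46626323 0.28530053 0.113     ]]
[0.462915   0.28370632 0.113     ]
```

View pics/z1.png

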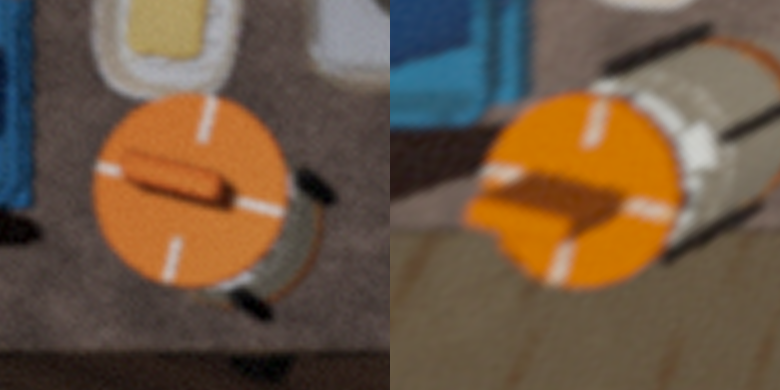

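```bash
cat > ribs.py <<'E'
from h import *
def scan(d,c,z1=.08):
    out=[]
    for th in range(0,90,2):
        r=[]
        for n in d:
            R=cv2.Rodrigues(np.array(d[n]['rvec'],float))[0];cam=-R.T@np.array(d[n]['tvec']).ravel()
            g=cv2.cvtColor(d[n]['image'],cv2.COLOR_RGB2GRAY)
            for k in range(4):
                a=np.radians(th+90*k);u=np.array([np.cos(a),np.sin(a)])
                v=cam[:2]-c[:2]
                if u@v<0.2*np.linalg.norm(v): continue
                z=np.linspace(.015,z1,12)
                p=proj(d[n],np.c_[c[0]+.058*u[0]+0*z,c[1]+.058*u[1]+0*z,z]).astype(np.float32)
                r.append(cv2.remap(g,p[None],None,cv2.INTER_LINEAR).mean())
        out.append((th,round(np.mean(r)),[int(x) for x in r]))
    return out
E
python3 - <<'E'
from ribs import *
import pickle
d=pickle.load(open('d.pkl','rb'))
for c in((.4655,.2848),):
    for o in scan(d,np.array(c)):print(*o)
d0=d['top'];print(proj(d0,[[.4655,.2848,0],[.4655,.2848,.113]]))
im=d['side']['image'][115:195,300:400];im2=d['top']['image'][180:260,95:195]
cv2.imwrite('pics/z2.png',cv2.resize(np.hstack([im2,im])[:,:,::-1],None,fx=4,fy=4,interpolation=cv2.INTER_CUBIC))
E
```

```text
0 76 [59, 112, 66, 65]
2 73 [52, 112, 66, 60]
4 69 [46, 113, 66, 50]
6 64 [42, 113, 61, 40]
8 58 [39, 110, 51, 28]
10 49 [38, 102, 39, 18]
12 40 [37, 85, 25, 11]
14 31 [37, 63, 12, 10]
16 22 [47, 6, 11]
18 24 [50, 6, 15]
20 34 [68, 12, 21]
22 48 [90, 23, 30]
24 63 [107, 41, 40]
26 74 [115, 56, 49]
28 80 [118, 65, 56]
30 83 [118, 69, 61]
32 85 [118, 70, 66]
34 86 [118, 69, 69]
36 87 [118, 70, 71]
38 79 [52, 118, 72, 73]
40 79 [53, 117, 72, 73]
42 80 [55, 118, 71, 74]
44 82 [57, 118, 70]
46 83 [60, 118, 70]
48 84 [64, 118, 69]
50 86 [69, 118, 70]
52 88 [74, 118, 70]
54 90 [80, 118, 70]
56 91 [85, 118, 69]
58 93 [91, 118, 68]
60 94 [95, 116, 68]
62 95 [99, 115, 70]
64 96 [101, 115, 71]
66 89 [101, 114, 70, 70]
68 89 [103, 113, 70, 69]
70 89 [103, 112, 70, 69]
72 90 [104, 111, 71, 70]
74 90 [106, 110, 70, 71]
76 89 [107, 108, 70, 70]
78 89 [108, 105, 70, 69]
80 88 [109, 102, 69, 70]
82 86 [109, 95, 68, 70]
84 84 [111, 86, 68, 71]
86 82 [111, 77, 67, 70]
88 79 [112, 68, 66, 68]
[[153.77605544 227.42431849]
 [141.62594451 217.89432162]]
```

View pics/z2.png

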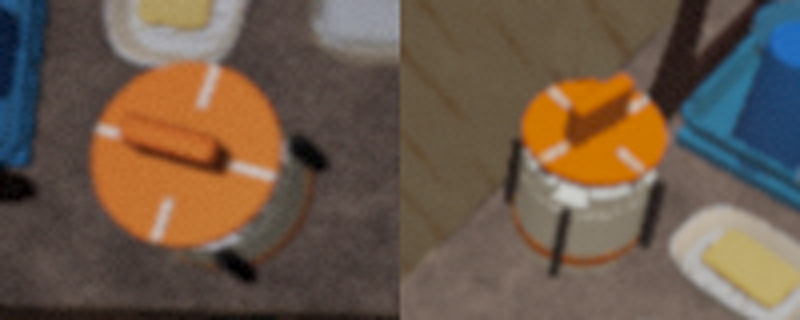

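Right panel: black ribs at about (512,170), (562,240) and (652,215). The rib scan puts the canister's axes at about 16.5° (mod 90). The lid's bar lies at about 77°, so the shorter turn is about +29.5° counter-clockwise. I'm moving over now.

Request:
{"fn": "step_arm", "kwargs": {
  "motion": [
    {"x": 2.4,"y": 4.0,"roll": 0.08},
    {"x": 2.4,"y": 4.0,"roll": 0.08},
    {"x": 2.4,"y": 4.0,"roll": 0.08},
    {"x": 2.4,"y": 4.0,"roll": 0.08},
    {"x": 2.4,"y": 4.0,"roll": 0.08},
    {"x": 2.4,"y": 4.0,"roll": 0.08},
    {"x": 2.4,"y": 4.0,"roll": 0.08},
    {"x": 2.4,"y": 4.0,"roll": 0.08},
    {"x": 2.4,"y": 4.0,"roll": 0.08},
    {"x": 2.4,"y": 4.0,"roll": 0.08}
  ],
  "gripper": -1
}}

```text
invalid input
```

Request:
{"fn": "step_arm", "kwargs": {
  "motion": [
    {"x": 2.4,"y": 4.0,"z": 0,"roll": 0.08},
    {"x": 2.4,"y": 4.0,"z": 0,"roll": 0.08},
    {"x": 2.4,"y": 4.0,"z": 0,"roll": 0.08},
    {"x": 2.4,"y": 4.0,"z": 0,"roll": 0.08},
    {"x": 2.4,"y": 4.0,"z": 0,"roll": 0.08},
    {"x": 2.4,"y": 4.0,"z": 0,"roll": 0.08},
    {"x": 2.4,"y": 4.0,"z": 0,"roll": 0.08},
    {"x": 2.4,"y": 4.0,"z": 0,"roll": 0.08},
    {"x": 2.4,"y": 4.0,"z": 0,"roll": 0.08},
    {"x": 2.4,"y": 4.0,"z": 0,"roll": 0.08}
  ],
  "gripper": -1
}}

```text
time_s: 1.1
tcp_pos: [0.5001, -0.2213, 0.2393]
ee_rot: [[0.364, 0.931, -0.0], [0.931, -0.364, -0.0], [-0.0, -0.0, -1.0]]
contact_force: [0.9, -0.9, 0.4]
grip_width: 1.001
grasp_force: 0.0
```

Request:
{"fn": "step_arm", "kwargs": {
  "motion": [
    {"x": -0.3,"y": 4.6,"z": 0,"roll": 0.013},
    {"x": -0.3,"y": 4.6,"z": 0,"roll": 0.013},
    {"x": -0.3,"y": 4.6,"z": 0,"roll": 0.013},
    {"x": -0.3,"y": 4.6,"z": 0,"roll": 0.013},
    {"x": -0.3,"y": 4.6,"z": 0,"roll": 0.013},
    {"x": -0.3,"y": 4.6,"z": 0,"roll": 0.013},
    {"x": -0.3,"y": 4.6,"z": 0,"roll": 0.013},
    {"x": -0.3,"y": 4.6,"z": 0,"roll": 0.013},
    {"x": -0.3,"y": 4.6,"z": 0,"roll": 0.013},
    {"x": -0.3,"y": 4.6,"z": 0,"roll": 0.013},
    {"x": -0.4,"y": 4.6,"z": 0,"roll": 0.013},
    {"x": 0,"y": 0,"z": 0,"roll": 0}
  ]
}}

```text
time_s: 2.3
tcp_pos: [0.4636, 0.2892, 0.2393]
ee_rot: [[0.224, 0.975, -0.001], [0.975, -0.224, 0.003], [0.003, -0.002, -1.0]]
contact_force: [0.5, 0.2, 0.5]
grip_width: 1.001
grasp_force: 0.0
```

Run:
```python
from rig import robot
from h import *
s=robot.sense();print(s['tcp_pos'],s['ee_rot'],s['joint_pos'])
c=robot.snapshot('wrist');im=c['image']
R=cv2.Rodrigues(np.array(c['rvec'],float))[0];t=np.array(c['tvec'],float).ravel()
K=np.array(c['mtx'],float)
# rectify disc plane (initial z .113) and bar top .153 , right=-y, up=+x
def rect(z,h=.1,n=390,ctr=(.4655,.2848)):
    q=np.linspace(-h,h,n);Y,X=np.meshgrid(-q,-q)
    P=np.c_[ctr[0]+X.ravel(),ctr[1]+Y.ravel(),np.full(n*n,z)]@R.T+t
    uv=cv2.fisheye.distortPoints((P[:,:2]/P[:,2:])[:,None],K,np.zeros(4)).astype(np.float32).reshape(n,n,2)
    return cv2.remap(im,uv,None,cv2.INTER_CUBIC)[:,:,::-1]
cv2.imwrite('pics/w1.png',np.hstack([rect(.113),rect(.153)]));cv2.imwrite('pics/w1raw.png',im[:,:,::-1])
```

```text
[0.46355207 0.2891826  0.2393004 ] [[ 2.23553194e-01  9.74691297e-01 -9.19076239e-04]
 [ 9.74688056e-01 -2.23549663e-01  2.95648478e-03]
 [ 2.67620081e-03 -1.55674425e-03 -9.99995207e-01]] [-0.13104434  0.27626139 -0.64029078  1.86443395  0.18473836  1.05959191
 -1.0693259 ]
```

View pics/w1.png

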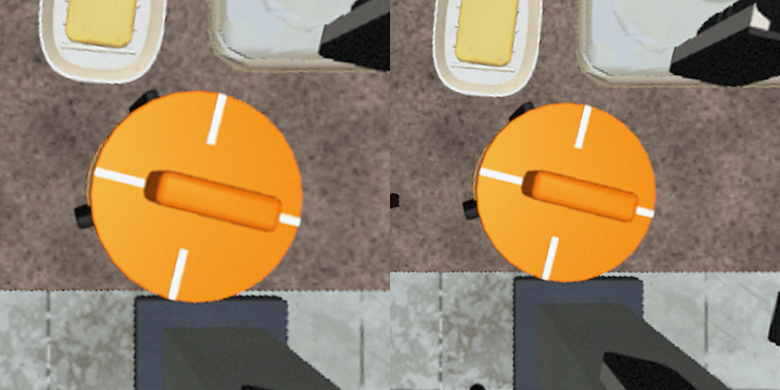

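The rectified wrist view shows the disc centred at about (196,196) in the left panel, so the lid axis is near (0.4645, 0.284), and its strokes put the bar at about 77°. That matches the fingers, so I correct the offset, descend, then grip.

Request:
{"fn": "step_arm", "kwargs": {
  "motion": [
    {"x": 0.1,"y": -0.5,"z": -1.2,"roll": 0},
    {"x": 0,"y": 0,"z": -2,"roll": 0},
    {"x": 0,"y": 0,"z": -2,"roll": 0},
    {"x": 0,"y": 0,"z": -2,"roll": 0},
    {"x": 0,"y": 0,"z": -2,"roll": 0},
    {"x": 0,"y": 0,"z": -1,"roll": 0},
    {"x": 0,"y": 0,"z": -1,"roll": 0},
    {"x": 0,"y": 0,"z": 0,"roll": 0},
    {"x": 0,"y": 0,"z": 0,"roll": 0}
  ]
}}

```text
time_s: 3.25
tcp_pos: [0.4668, 0.2778, 0.1276]
ee_rot: [[0.231, 0.973, 0.0], [0.973, -0.231, 0.0], [0.0, 0.0, -1.0]]
contact_force: [-0.0, 0.4, 0.0]
grip_width: 0.999
grasp_force: 0.0
```

Request:
{"fn": "step_arm", "kwargs": {
  "motion": [
    {"x": 0,"y": 0,"z": 0,"roll": 0},
    {"x": 0,"y": 0,"z": 0,"roll": 0},
    {"x": 0,"y": 0,"z": 0,"roll": 0},
    {"x": 0,"y": 0,"z": 0,"roll": 0},
    {"x": 0,"y": 0,"z": 0,"roll": 0},
    {"x": 0,"y": 0,"z": 0,"roll": 0},
    {"x": 0,"y": 0,"z": 0,"roll": 0},
    {"x": 0,"y": 0,"z": 0,"roll": 0},
    {"x": 0,"y": 0,"z": 0,"roll": 0},
    {"x": 0,"y": 0,"z": 0,"roll": 0}
  ],
  "gripper": 1
}}

```text
time_s: 4.25
tcp_pos: [0.4666, 0.278, 0.1276]
ee_rot: [[0.231, 0.973, 0.0], [0.973, -0.231, 0.0], [0.0, 0.0, -1.0]]
contact_force: [-2.4, -1.6, 5.9]
grip_width: 0.176
grasp_force: 58.6
```

The grip is good, but it sits about 6 mm off-axis along the bar. I turn about the lid axis to compensate, after first relieving the slight downward press.

Request:
{"fn": "step_arm", "kwargs": {
  "motion": [
    {"x": 0,"y": 0,"z": 0.03,"roll": 0},
    {"x": 0,"y": 0,"z": 0,"roll": 0},
    {"x": 0,"y": 0,"z": 0,"roll": 0}
  ]
}}

```text
time_s: 4.55
tcp_pos: [0.4665, 0.2779, 0.1276]
ee_rot: [[0.231, 0.973, -0.0], [0.973, -0.231, -0.0], [-0.0, -0.0, -1.0]]
contact_force: [-1.2, -0.6, 1.3]
grip_width: 0.178
grasp_force: 58.9
```

Request:
{"fn": "step_arm", "kwargs": {
  "motion": [
    {"x": 0.03,"y": 0,"z": 0,"roll": 0.05},
    {"x": 0.03,"y": 0,"z": 0,"roll": 0.05},
    {"x": 0.03,"y": 0,"z": 0,"roll": 0.05},
    {"x": 0.03,"y": 0,"z": 0,"roll": 0.05},
    {"x": 0,"y": 0,"z": 0,"roll": 0}
  ]
}}

```text
time_s: 5.05
tcp_pos: [0.4678, 0.278, 0.1276]
ee_rot: [[0.032, 0.999, -0.0], [0.999, -0.032, 0.0], [0.0, -0.0, -1.0]]
contact_force: [-0.7, 0.5, 1.4]
grip_width: 0.178
grasp_force: 58.9
```

Forces are small. Finishing the turn, about 0.33 rad more.

Request:
{"fn": "step_arm", "kwargs": {
  "motion": [
    {"x": 0.03,"y": 0,"z": 0,"roll": 0.055},
    {"x": 0.03,"y": 0,"z": 0,"roll": 0.055},
    {"x": 0.03,"y": 0,"z": 0,"roll": 0.055},
    {"x": 0.03,"y": 0,"z": 0,"roll": 0.055},
    {"x": 0.03,"y": 0,"z": 0,"roll": 0.055},
    {"x": 0.03,"y": 0,"z": 0,"roll": 0.055},
    {"x": 0,"y": 0,"z": 0,"roll": 0}
  ]
}}

```text
time_s: 5.75
tcp_pos: [0.4696, 0.2778, 0.1274]
ee_rot: [[-0.292, 0.956, -0.0], [0.956, 0.292, -0.0], [0.0, -0.0, -1.0]]
contact_force: [0.9, -0.6, -1.2]
grip_width: 0.178
grasp_force: 58.5
```

Run:
```python
from rig import robot
from ribs import *
s=robot.sense();print(s['tcp_pos'],s['contact_force'],s['ft_torque'])
d={n:robot.snapshot(n) for n in('side','top')}
for c in((.467,.284),(.465,.284)):
  print(sorted([(b,a,r) for a,b,r in scan({'side':d['side']},np.array(c))])[:4])
a=[cv2.resize(d['side']['image'][105:195,295:395],None,fx=4,fy=4,interpolation=cv2.INTER_CUBIC),cv2.resize(d['top']['image'][175:265,95:195],None,fx=4,fy=4,interpolation=cv2.INTER_CUBIC)]
cv2.imwrite('pics/t1.png',np.hstack(a)[:,:,::-1])
```

```text
[0.46957755 0.27780407 0.12740174] [ 0.91797385 -0.55916824 -1.19494889] [-0.0592707   0.01266689  0.00451572]
[(46, 14, [39, 52]), (46, 16, [46]), (56, 12, [39, 73]), (58, 18, [57])]
[(46, 18, [46]), (51, 16, [51]), (55, 14, [37, 72]), (60, 20, [60])]
```

View pics/t1.png

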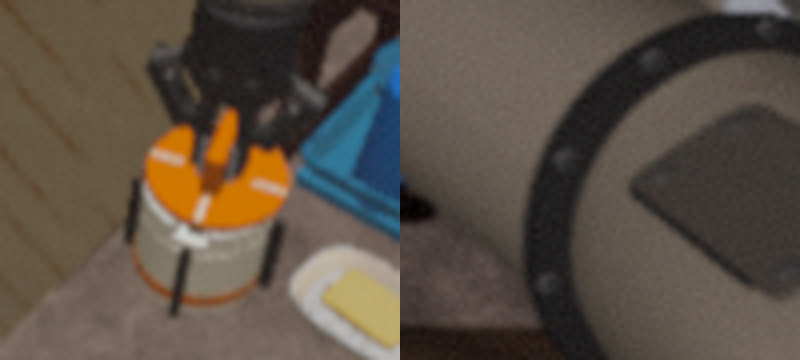

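The side view shows the front stroke (202,208) lined up with the front rib (180,250). The vertical force has gone to −1.2 N, which is the lid's weight, so the lugs are over the notches. Lowering gently.

Request:
{"fn": "step_arm", "kwargs": {
  "motion": [
    {"x": 0,"y": 0,"z": -0.15,"roll": 0},
    {"x": 0,"y": 0,"z": -0.15,"roll": 0},
    {"x": 0,"y": 0,"z": -0.15,"roll": 0},
    {"x": 0,"y": 0,"z": -0.1,"roll": 0},
    {"x": 0,"y": 0,"z": 0,"roll": 0}
  ]
}}

```text
time_s: 6.35
tcp_pos: [0.4695, 0.2779, 0.1219]
ee_rot: [[-0.292, 0.956, -0.0], [0.956, 0.292, -0.0], [-0.0, -0.0, -1.0]]
contact_force: [-0.7, 0.7, -1.3]
grip_width: 0.18
grasp_force: 58.5
```

Request:
{"fn": "step_arm", "kwargs": {
  "motion": [
    {"x": 0,"y": 0,"z": -0.1,"roll": 0},
    {"x": 0,"y": 0,"z": -0.1,"roll": 0},
    {"x": 0,"y": 0,"z": -0.1,"roll": 0},
    {"x": 0,"y": 0,"z": -0.1,"roll": 0},
    {"x": 0,"y": 0,"z": 0,"roll": 0}
  ]
}}

```text
time_s: 6.85
tcp_pos: [0.4695, 0.2779, 0.1179]
ee_rot: [[-0.293, 0.956, -0.0], [0.956, 0.293, -0.0], [-0.0, -0.0, -1.0]]
contact_force: [-0.2, 0.3, -0.9]
grip_width: 0.18
grasp_force: 58.5
```

Request:
{"fn": "step_arm", "kwargs": {
  "motion": [
    {"x": 0,"y": 0,"z": -0.05,"roll": 0},
    {"x": 0,"y": 0,"z": -0.05,"roll": 0},
    {"x": 0,"y": 0,"z": 0,"roll": 0}
  ]
}}

```text
time_s: 7.15
tcp_pos: [0.4696, 0.278, 0.1176]
ee_rot: [[-0.293, 0.956, 0.0], [0.956, 0.293, -0.0], [-0.0, 0.0, -1.0]]
contact_force: [-4.0, -3.0, 8.3]
grip_width: 0.178
grasp_force: 59.9
```

Seated: it stopped about 10 mm down with 8 N of contact. Ease off, open and rise.

Request:
{"fn": "step_arm", "kwargs": {
  "motion": [
    {"x": 0,"y": 0,"z": 0.05,"roll": 0},
    {"x": 0,"y": 0,"z": 0,"roll": 0}
  ]
}}

```text
time_s: 7.35
tcp_pos: [0.4696, 0.278, 0.1176]
ee_rot: [[-0.293, 0.956, 0.0], [0.956, 0.293, 0.0], [0.0, 0.0, -1.0]]
contact_force: [0.5, -0.0, -1.9]
grip_width: 0.178
grasp_force: 58.5
```

Request:
{"fn": "step_arm", "kwargs": {
  "motion": [
    {"x": 0,"y": 0,"z": 0,"roll": 0},
    {"x": 0,"y": 0,"z": 0,"roll": 0},
    {"x": 0,"y": 0,"z": 0,"roll": 0},
    {"x": 0,"y": 0,"z": 0,"roll": 0},
    {"x": 0,"y": 0,"z": 0,"roll": 0},
    {"x": 0,"y": 0,"z": 0,"roll": 0},
    {"x": 0,"y": 0,"z": 0,"roll": 0},
    {"x": 0,"y": 0,"z": 0,"roll": 0}
  ],
  "gripper": -1
}}

```text
time_s: 8.15
tcp_pos: [0.4696, 0.278, 0.1176]
ee_rot: [[-0.293, 0.956, -0.0], [0.956, 0.293, 0.0], [0.0, -0.0, -1.0]]
contact_force: [0.7, -0.1, -0.2]
grip_width: 0.996
grasp_force: 0.0
```

Request:
{"fn": "step_arm", "kwargs": {
  "motion": [
    {"x": 0,"y": 0,"z": 0.5,"roll": 0},
    {"x": 0,"y": 0,"z": 1,"roll": 0},
    {"x": 0,"y": 0,"z": 2,"roll": 0},
    {"x": 0,"y": 0,"z": 2,"roll": 0},
    {"x": 0,"y": 0,"z": 3,"roll": 0},
    {"x": 0,"y": 0,"z": 3,"roll": 0},
    {"x": 0,"y": 0,"z": 3,"roll": 0},
    {"x": 2,"y": -4,"z": 0,"roll": 0},
    {"x": 2,"y": -4,"z": 0,"roll": 0},
    {"x": 0,"y": -4,"z": 0,"roll": 0},
    {"x": 0,"y": 0,"z": 0,"roll": 0},
    {"x": 0,"y": 0,"z": 0,"roll": 0}
  ]
}}

```text
time_s: 9.35
tcp_pos: [0.5097, 0.1572, 0.2634]
ee_rot: [[-0.291, 0.957, 0.001], [0.957, 0.291, 0.0], [-0.0, 0.001, -1.0]]
contact_force: [0.0, 1.0, -0.9]
grip_width: 0.998
grasp_force: 0.0
```

Run:
```python
from rig import robot
from h import *
s=robot.sense();print(s['time_s'],s['tcp_pos'],s['contact_force'],s['grip_width'])
d={n:robot.snapshot(n) for n in('side','top')}
f=lambda n,y,x:cv2.resize(d[n]['image'][y:y+75,x:x+100],None,fx=4,fy=4,interpolation=cv2.INTER_CUBIC)
cv2.imwrite('pics/t2.png',np.vstack([np.hstack([f('side',120,300),f('top',180,95)]),np.hstack([f('side',260,155),f('top',195,355)])])[:,:,::-1])
```

```text
9.35 [0.50972292 0.15720973 0.26343749] [ 0.00321668  1.01823604 -0.9219655 ] 0.997633915822187
```

View pics/t2.png

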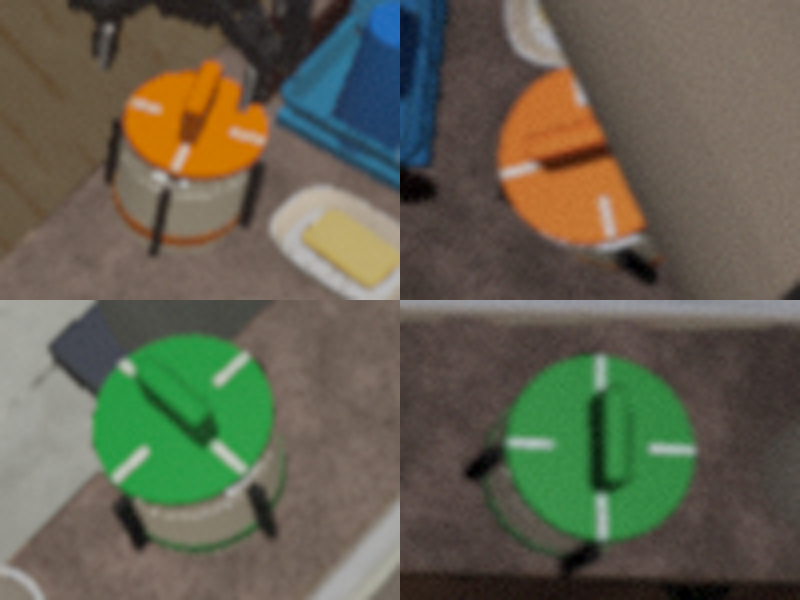

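The orange lid now sits flush: its edge in the side view (180,170) meets the ribs with no white gap, just as on the green canister. The canister is still upright in place, green is unmoved, and the robot is touching nothing.

```bash
python3 -c "
from rig import robot
print(robot.sign_off())"
```

```text
the job is handed in; nothing more can be done
None
```

I turned the orange lid about 30° counter-clockwise, it dropped about 10 mm into its notches and looks flush in the last pictures, and I let go and handed the job in at about 9.4 s with the green canister undisturbed; no verdict came back.

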